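Square a long batten up against the rail

TASK

Get the long wooden batten ready for marking out: push it across the raised plywood work board (a push near each end should do it) until its long side lies flush against the upright face of the steel angle rail along its whole length. Slide it on the board without lifting it, keep it beside the rail rather than out past the rail's ends, and leave the short wide wooden block and the small dark block where they lie.

Things in the scene. Friction and masses are not known exactly. Their poses are not given: they have to be found in the camera images.
- long_batten: The workpiece and longest loose piece: a straight light wooden batten with three small dark holes in its top, 300 mm long, 40 mm wide, 32 mm high, about 0.3 kg. Origin at the centre of its underside; y axis along its length, x across its width, z up. It starts askew on the robot's side of the rail, its left (+y) end farther from the rail.
- batten_left_end (a point): Centre of the batten's left (+y) end face, 150 mm from the batten's middle, on its centreline at half height (16 mm).
- batten_right_end (a point): Centre of the batten's right (-y) end face, 150 mm from the batten's middle, on its centreline at half height (16 mm).
- rail: Bare steel angle, 420 mm long, screwed to the board beyond the batten. Upright leg 40 mm high, 5 mm thick; flat leg 30 mm wide on the far side. Origin at mid-length, at the foot of the upright face that looks to the robot; y axis along the rail, x square to the face, away from the robot, z up. The face is the plane x = 0: the flush batten has its centreline at x = -20 mm.
- work_board: Fixed level plywood board, 800 mm (left to right) x 370 mm (front to back), 18 mm thick, raised on bearers over the heap of offcuts: its top is 90 mm above the bench. Rail, batten and both bystanders lie on it. Origin at bench height under its centre.
- short_batten: Bystander: short wide wooden block, plain brown, 120 x 45 x 38 mm high, lying loose to one side of the batten. Origin at the centre of its underside, y along its length.
- dark_offcut: Bystander: small dark wooden block, 85 x 30 x 30 mm, lying loose to the other side of the batten. Origin at the centre of its underside, y along its length.

How it is judged:
By the outcome, as a careful person would: the job done as asked, in the order asked, and still so for the second after the job is handed in, with the robot touching nothing.
It also fails if it takes over 45 s, if anything falls off the work surface, if the arm or the gripper's body presses on something with over 40 N, if the wrist force passes 120 N, or if a joint passes its speed limit or range.

ROBOT

A 6-joint arm with a two-finger parallel gripper is mounted at the origin on a cart in front of the work surface, level with it; the furniture and walls round the work are solid. World frame = base frame: x ahead of the robot, y to its left, z up, the work surface at z = 0. Lengths are in mm, angles in rad, forces in N, time in s.
With the tool pointing down it reaches from about 350 to 975 mm from the base axis. Payload 7.1 kg.
Tool frame: the origin (TCP) lies between the finger pads; the fingertips stand 17 mm ahead of it and the grasp point (between the pads) lies 2 mm behind it; z points along the fingers, y is the line along which they close (so a half turn about z gives the same grasp; the last joint's range is limited). The gripper opens to 88 mm and grips with 3 to 60 N. Pads are 20 mm wide; open, the fingers measure 115 mm over their backs; the gripper's body (75 mm by 178 mm) begins 61 mm behind the grasp point.
Start: joints at [-1.293, 0.423, 1.63, -0, 1.089, -0.019], TCP at [182.807, -597.651, 239.675] pointing down, gripper open.
Joint ranges: [-3, 3], [-0.9, 2.11], [0.09, 2.58], [-1.31, 4.45], [0.11, 2.69], [-2.54, 2.54]. Speed limits (rad/s): [2.39, 2.39, 3.01, 3.14, 3.14, 3.14].

INTERFACE

Orientations are given as a rotation vector (axis times angle).
In Python, from workcell import ctrl gives the robot as it stands.
- The arm moves only by the shell command python3 jog.py 'ROWS' [OPENING]. ROWS is a JSON list of rows, 1 to 5 of them, each an object with the fields x, y, z (the shift in mm), rx, ry, rz (a rotation vector in rad); a field left out counts as zero; each row shifts and turns the commanded pose from where the row before left it, along the tool's axes as they then stand; what a row does not reach is not made up. A row lasts 1/12 s, in which the tool goes at most 41.7 mm and 0.125 rad, less where a joint would pass 70% of its speed; a pose out of reach is approached as far as the arm can. OPENING is the finger opening in mm, set as the command begins (- or left out keeps the last). The fingers move at their own pace and stop on an object; the grip force is fixed at half the most. Time passes only in rows, so rows that do not move let the fingers close. It prints the time, the measured TCP pose, the force, the opening and the grip force at its end. Input that does not fit is refused with a message, and nothing moves.
- ctrl.get_obs(): the state, without advancing time (a new reading comes with each control period).
- ctrl.get_image(name): name is "side" or "top"; returns a dict with "img" (420x560x3 uint8, red, green, blue), "fx", "fy", "cx", "cy" (pixels), "k1" (the pictures are not rectified: a ray, as slopes to the right and down, at radius r is drawn at 1 + k1 r^2 times it, then the intrinsics apply), "R" (3x3) and "t" (3): a world point X has camera coordinates R X + t. Camera axes: x right, y down, z forward; pixel columns grow to the right and rows downward; lengths in mm; the calibration is good to about 2 mm. A picture is of the moment at which its call begins. There is no depth.
- ctrl.close_job(): hands the job in; it is judged then, once.
The state is a dict: "t": time; "qpos": joint angles; "qvel": joint speeds; "joint_torque": joint torques, N m; "ee_pos": TCP position; "orientation": TCP orientation; "ft_force": force on the tool from outside, world axes, zero at the start; "moment": the same for the moment, N m; "width": finger opening in mm; "grasp_force": force on a finger pad.
Only numpy, scipy, OpenCV 4.12 (cv2) and the standard library are available. Lean on these libraries where they do the work, as an engineer would, in place of code of your own. Each camera call takes 0.05 s, during which the arm holds its last target. There are 200 camera calls.

## Working session

There is one attempt and no reset: what is moved stays moved. The work goes in short steps, Python scripts to look and compute and a shell command to move; the robot and the scene stay as the last step left them, time stands still between calls to the robot, and variables do not carry over. Pictures are saved under pics/ and viewed, at most 10 in all, crops included, and the job is handed in when it is done.

```bash
ls; mkdir -p pics
cat > h.py <<'E'
import numpy as np, cv2
from workcell import ctrl
def ray(c,u,v):
    K=np.array([[c["fx"],0,c["cx"]],[0,c["fy"],c["cy"]],[0,0,1.]])
    x,y=(u-c["cx"])/c["fx"],(v-c["cy"])/c["fy"]
    a,b=x,y
    for _ in range(30):
        s=1+c["k1"]*(a*a+b*b); a,b=x/s,y/s
    R=np.array(c["R"]); return -R.T@np.array(c["t"]), R.T@np.array([a,b,1.])
def onz(c,u,v,z):
    o,d=ray(c,u,v); return o+d*(z-o[2])/d[2]
def tri(c1,p1,c2,p2):
    o1,d1=ray(c1,*p1);o2,d2=ray(c2,*p2)
    s=np.linalg.lstsq(np.c_[d1,-d2],o2-o1,rcond=None)[0]
    a,b=o1+s[0]*d1,o2+s[1]*d2
    return (a+b)/2,np.linalg.norm(a-b)
def proj(c,X):
    q=np.array(c["R"])@X+np.array(c["t"]); a=q[:2]/q[2]; a=a*(1+c["k1"]*(a@a))
    return a*[c["fx"],c["fy"]]+[c["cx"],c["cy"]]
E
python3 - <<'E'
from h import *
import pickle
for n in("top","side"):
    c=ctrl.get_image(n); pickle.dump(c,open(n+"0.pkl","wb"))
    cv2.imwrite(f"pics/{n}0.png",cv2.resize(c["img"][:,:,::-1],(800,600),interpolation=cv2.INTER_CUBIC))
    print(n,[c[k] for k in("fx","fy","cx","cy","k1")],-np.array(c["R"]).T@c["t"],np.array(c["R"]).round(2).tolist())
o=ctrl.get_obs();print(o)
E
```

```text
jog.py
pics
workcell.py
top [470.00166643479685, 470.00166643479685, 282.04765531045257, 209.85241463820358, -0.08670152016923105] [ 415.14324097   13.23909139 1435.72376111] [[0.01, -1.0, 0.0], [-1.0, -0.01, -0.07], [0.07, -0.0, -1.0]]
side [434.1558378899679, 434.1558378899679, 276.55564892268876, 215.13907808546605, -0.13862447980504414] [214.2078774  877.06676035 809.64236247] [[-0.94, -0.34, -0.0], [-0.2, 0.56, -0.8], [0.28, -0.75, -0.6]]
{'t': 0.1, 'qpos': array([-1.29301664e+00,  4.23793663e-01,  1.63059255e+00, -4.61730716e-06,
        1.08862323e+00, -1.90156020e-02]), 'qvel': array([ 0.00061481, -0.00316939, -0.00226624,  0.00209152, -0.00049021,
       -0.0003814 ]), 'joint_torque': array([-1.14483024e-03, -5.45613778e+01, -2.74325877e+01,  6.45372248e-02,
        1.89087878e-02, -2.30397393e-05]), 'ee_pos': array([ 182.66826741, -597.20848888,  238.96942684]), 'orientation': array([-3.10567474e+00, -4.64291388e-01,  2.93373356e-04]), 'ft_force': array([0.01006945, 0.03656157, 0.21696794]), 'moment': array([-0.01647335, -0.00056975, -0.02241465]), 'grasp_force': 0.0, 'width': 87.81671811198511}
```

View pics/top0.png

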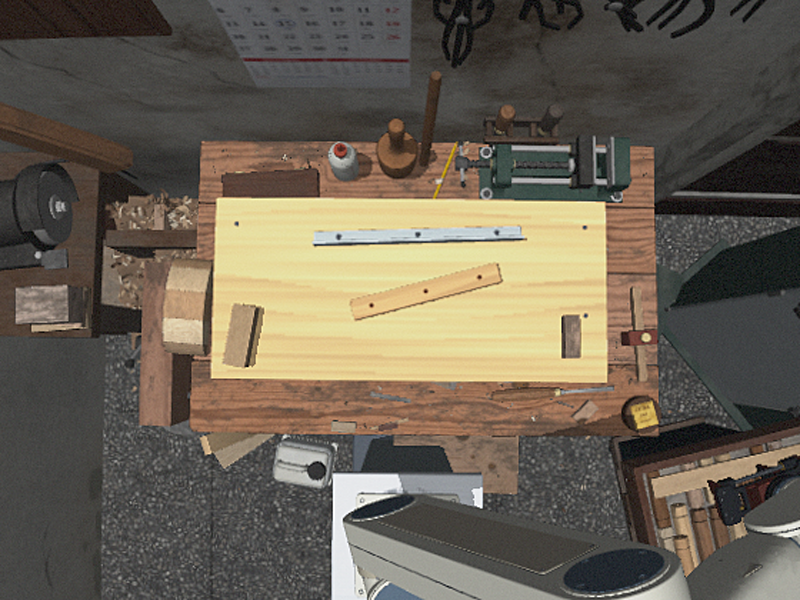

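View pics/side0.png

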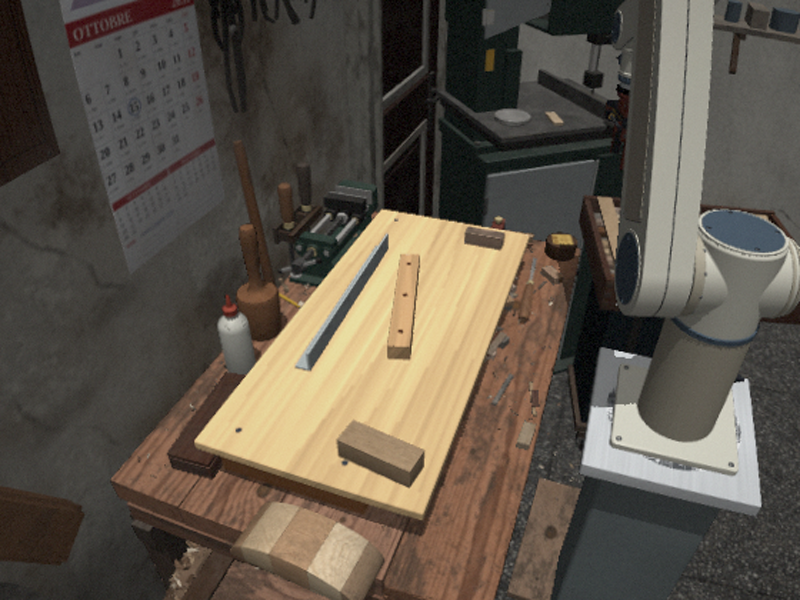

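The top picture shows the rail at about (313–526, 226–246) and the batten from about (350,310) to (501,272). The brown block is at (242,335) on the left and the dark block at (571,337) on the right. The side picture shows the batten at (387–420, 253–358). I'll enlarge both.

Run:
```python
from h import *
import pickle
for n,(u,v,w,h,s) in {"top":(210,145,170,90,4.5),"side":(195,155,110,105,5.5)}.items():
    c=pickle.load(open(n+"0.pkl","rb"))
    cv2.imwrite(f"pics/{n}0c.png",cv2.resize(c["img"][v:v+h,u:u+w,::-1],None,fx=s,fy=s,interpolation=cv2.INTER_CUBIC))
```

```text
(no output)
```

View pics/top0c.png

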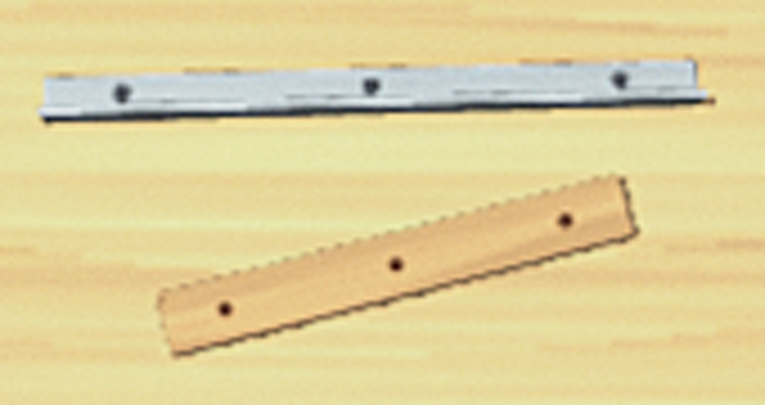

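View pics/side0c.png

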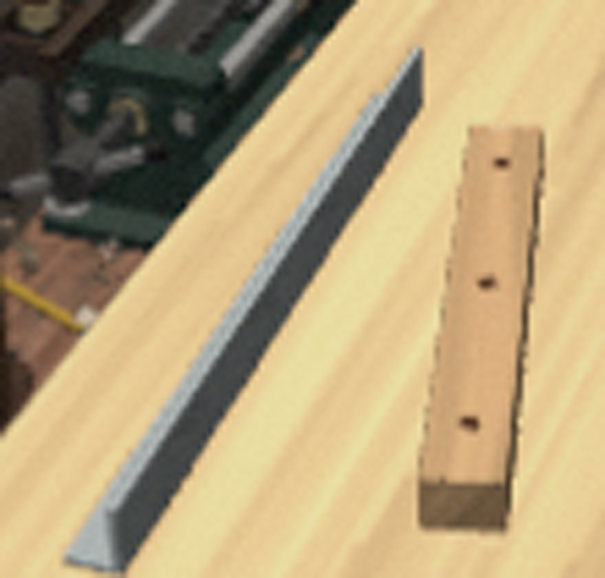

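Run:
```python
from h import *
import pickle
T=pickle.load(open("top0.pkl","rb"));S=pickle.load(open("side0.pkl","rb"))
ft=lambda a:(210+(a[0]+.5)/4.5-.5,145+(a[1]+.5)/4.5-.5)
fs=lambda a:(195+(a[0]+.5)/5.5-.5,155+(a[1]+.5)/5.5-.5)
P={"holeL":((225,309),(469,423)),"holeM":((396,264),(486,282)),"holeR":((566,220),(502,162)),
"LF":((162,292),(420,482)),"LN":((175,354),(506,487)),"RF":((622,177),(470,128)),"RN":((637,234),(542,128)),
"railTopL":((42,112),(118,510)),"railTopR":((708,97),(421,50)),"railFootL":((47,121),(122,570)),"railFootR":((705,104),(422,103))}
for k,(a,b) in P.items():
    X,e=tri(T,ft(a),S,fs(b)); print(k,X.round(1),round(e,1), onz(T,*ft(a),90 if "Foot" in k else 130 if "railT" in k else 122)[:2].round(1), onz(S,*fs(b),90 if "Foot" in k else 130 if "railT" in k else 122)[:2].round(1))
s=1.4286
for k,a in {"board":[(217,198),(606,203),(606,381),(211,378)],"brown":[(233,303),(263,307),(252,367),(224,363)],"dark":[(563,316),(580,315),(580,358),(562,357)]}.items():
    print(k,[onz(T,x/s,y/s,90 if k=="board" else 125)[:2].round(0).tolist() for x,y in a])
```

```text
holeL [499.5  74.9 121.8] 0.7 [499.2  74.8] [499.8  75.3]
holeM [528.7 -31.3 122.7] 0.7 [528.5 -31.4] [529.4 -32.1]
holeR [ 557.3 -137.4  122.9] 0.2 [ 557.2 -137.5] [ 557.8 -138.7]
LF [509.5 114.6 115.3] 0.8 [509.4 114.2] [506.2 121.9]
LN [471.1 105.9 116.4] 0.2 [470.8 105.5] [469.2 112.1]
RF [ 586.7 -173.   117. ] 2.8 [ 584.7 -172.6] [ 585.4 -165.1]
RN [ 549.5 -182.3  119.5] 0.6 [ 549. -182.] [ 548.6 -178.5]
railTopL [620.9 190.8 127.6] 0.2 [620.6 190.5] [619.4 193.2]
railTopR [ 635.9 -225.7  127.9] 1.5 [ 634.8 -225.6] [ 635.4 -222.2]
railFootL [620.9 192.3  93.4] 0.9 [621.1 192.6] [623.3 189.1]
railFootR [ 637.7 -230.8   89.5] 1.3 [ 636.9 -230.9] [ 638.  -229.9]
board [[717.0, 395.0], [715.0, -402.0], [352.0, -398.0], [350.0, 396.0]]
brown [[499.0, 346.0], [492.0, 287.0], [374.0, 305.0], [381.0, 361.0]]
dark [[481.0, -303.0], [483.0, -336.0], [399.0, -336.0], [400.0, -300.0]]
```

Checks: the hole heights come out at 122–123 mm (expected 122), the outer hole-to-hole distances agree, and the rail is 419 mm long (expected 420). The rail's yaw is about +0.038 rad, with its face at x≈629.5 at y=-31. The batten is centred at (528.5, -31.5) with yaw 0.266.

Plan: line the open gripper up with the rail and push with both fingers. First I turn it and carry it over at height.

```bash
python3 jog.py '[{"rz":0.0863}, {"rz":0.0863}, {"rz":0.0863}, {"x":10, "y":-20}, {"x":14, "y":-28}]' 88
for i in 1 2 3; do python3 jog.py '[{"x":14, "y":-28}, {"x":14, "y":-28}, {"x":14, "y":-28}, {"x":14, "y":-28}, {"x":14, "y":-28}]' | tail -1; done
python3 jog.py '[{"x":14, "y":-28}, {"x":14, "y":-28}, {"x":14, "y":-28}, {}, {}]'
```

```text
t: 0.52
ee_pos: [204.4, -549.6, 239.2]
orientation: [3.141, 0.056, -0.0]
ft_force: [1.1, 0.0, -0.2]
width: 88.2
grasp_force: 0.0
grasp_force: 0.0
grasp_force: 0.0
grasp_force: 0.0
t: 2.18
ee_pos: [437.8, -34.4, 239.4]
orientation: [3.141, 0.065, -0.001]
ft_force: [0.2, -0.2, 0.3]
width: 87.6
grasp_force: 0.0
```

```bash
python3 jog.py '[{"z":30}, {"z":35}, {"z":35}, {"z":20}, {"z":3}]'
python3 jog.py '[{"x":8}, {"x":8}, {"x":8}, {"x":6}, {"x":5}]'
```

```text
t: 2.6
ee_pos: [434.5, -36.4, 113.5]
orientation: [-3.14, -0.057, 0.011]
ft_force: [-0.8, 1.3, -0.3]
width: 88.0
grasp_force: 0.0
t: 3.02
ee_pos: [474.8, -34.4, 118.0]
orientation: [3.141, 0.06, 0.005]
ft_force: [-0.4, 0.4, 0.7]
width: 87.6
grasp_force: 0.0
```

```bash
for i in 1 2 3; do python3 jog.py '[{"x":5}, {"x":5}, {"x":5}, {"x":5}, {"x":5}]' | grep -E "t:|pos|force:"; done
python3 - <<'E'
from h import *
c=ctrl.get_image("top")
cv2.imwrite("pics/top1.png",cv2.resize(c["img"][130:260,190:400,::-1],None,fx=3.8,fy=3.8,interpolation=cv2.INTER_CUBIC))
E
```

```text
t: 3.43
ee_pos: [496.6, -33.0, 116.4]
ft_force: [-4.4, -0.0, 3.3]
grasp_force: 2.1
t: 3.85
ee_pos: [523.5, -32.4, 116.6]
ft_force: [-2.1, 0.5, -1.7]
grasp_force: 0.6
t: 4.27
ee_pos: [547.7, -31.4, 116.7]
ft_force: [-3.5, 0.5, 0.7]
grasp_force: 1.7
```

View pics/top1.png

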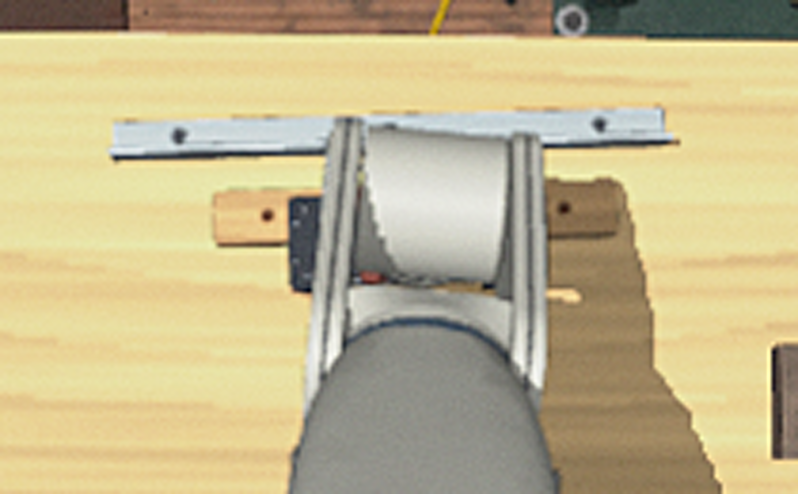

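The batten (holes at (267,215) and (564,207)) is now parallel to the rail and about 30 mm short of it. I'll go on slowly.

```bash
f(){ grep -E "t:|pos|force:"; }
python3 jog.py '[{"x":5}, {"x":5}, {"x":5}, {"x":4}, {"x":3}]'|f
python3 jog.py '[{"x":2}, {"x":2}, {"x":1}, {"x":1}, {"x":1}]'|f
python3 jog.py '[{"x":1}, {"x":1}, {}]'|f
```

```text
t: 4.73
ee_pos: [570.3, -30.6, 116.7]
ft_force: [-3.9, -0.7, 0.5]
grasp_force: 1.8
t: 5.15
ee_pos: [576.4, -30.3, 116.6]
ft_force: [-8.1, -0.6, 4.1]
grasp_force: 4.4
t: 5.4
ee_pos: [576.5, -30.3, 116.7]
ft_force: [-11.0, -0.7, 8.2]
grasp_force: 5.4
```

```bash
f(){ grep -E "t:|pos|force:"; }
python3 jog.py '[{"x":1}, {"x":1}, {"x":1}, {}]'|f
python3 jog.py '[{"x":1}, {"x":1}, {"x":1}, {}]'|f
python3 - <<'E'
from h import *
print(ctrl.get_obs()["moment"].round(2))
for n,(u,v,w,h,s) in {"top":(210,135,170,90,4.5),"side":(195,155,110,105,5.5)}.items():
    c=ctrl.get_image(n); cv2.imwrite(f"pics/{n}2.png",cv2.resize(c["img"][v:v+h,u:u+w,::-1],None,fx=s,fy=s,interpolation=cv2.INTER_CUBIC))
E
```

```text
t: 5.73
ee_pos: [576.5, -30.3, 116.7]
ft_force: [-20.6, -2.1, 18.1]
grasp_force: 10.7
t: 6.07
ee_pos: [576.6, -30.3, 116.6]
ft_force: [-31.2, -3.4, 27.8]
grasp_force: 15.9
[-0.49  4.84 -0.03]
```

View pics/top2.png

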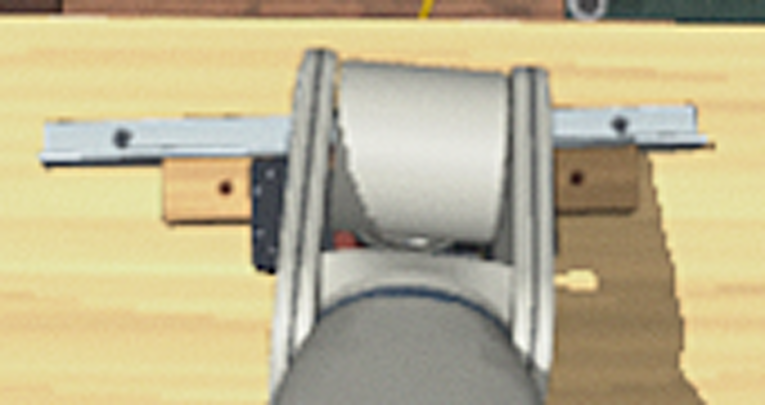

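The batten touches the rail at both ends (crop (165–635, 145–222)). I'll unload gently, back away, lift, then measure.

```bash
f(){ grep -E "t:|pos|force:"; }
python3 jog.py '[{"x":-2}, {"x":-2}, {"x":-2}, {"x":-2}, {"x":-3}]'|f
python3 jog.py '[{"x":-10}, {"x":-15}, {"x":-25}, {"x":-25}, {"x":-25}]'|f
python3 jog.py '[{"x":-10, "z":-30}, {"x":-10, "z":-30}, {"y":25, "z":-25}, {"y":35}, {"y":35}]'|f
python3 jog.py '[{"y":35}, {"y":35}, {"y":35}, {"y":35}, {"y":20}]'|f
python3 - <<'E'
from h import *
import pickle
for n,(u,v,w,h,s) in {"top":(210,135,170,90,4.5),"side":(195,155,110,105,5.5)}.items():
    c=ctrl.get_image(n);pickle.dump(c,open(n+"3.pkl","wb")); cv2.imwrite(f"pics/{n}3.png",cv2.resize(c["img"][v:v+h,u:u+w,::-1],None,fx=s,fy=s,interpolation=cv2.INTER_CUBIC))
E
```

```text
t: 6.58
ee_pos: [574.6, -30.5, 117.0]
ft_force: [0.4, -0.2, -0.5]
grasp_force: 0.0
t: 7.0
ee_pos: [472.7, -34.2, 116.8]
ft_force: [0.1, 0.3, 0.4]
grasp_force: 0.0
t: 7.42
ee_pos: [458.4, -130.8, 204.0]
ft_force: [0.9, -0.4, -0.6]
grasp_force: 0.0
t: 7.83
ee_pos: [463.5, -293.2, 202.1]
ft_force: [0.5, -0.6, -0.8]
grasp_force: 0.0
```

View pics/top3.png

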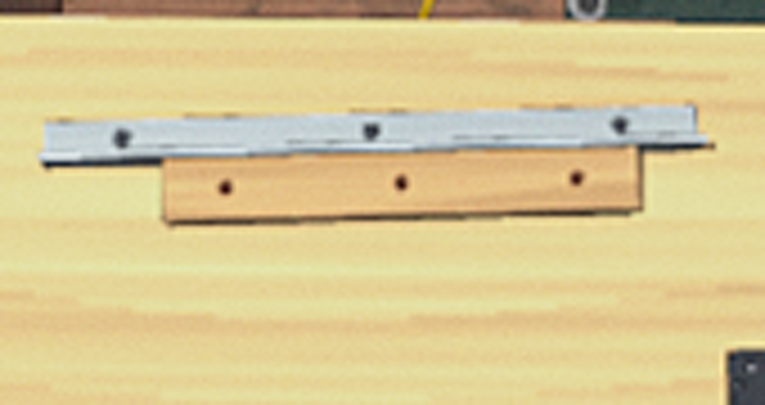

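View pics/side3.png

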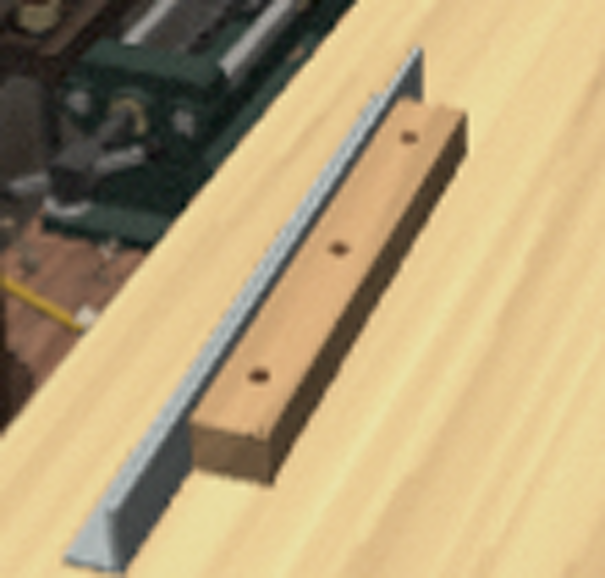

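The batten lies along the rail with no visible gap in either view (top holes (225,187) to (577,178)). I'll check the numbers.

Run:
```python
from h import *
import pickle
T=pickle.load(open("top3.pkl","rb"));S=pickle.load(open("side3.pkl","rb"))
ft=lambda a:(210+(a[0]+.5)/4.5-.5,135+(a[1]+.5)/4.5-.5)
fs=lambda a:(195+(a[0]+.5)/5.5-.5,155+(a[1]+.5)/5.5-.5)
n=np.array([.9993,.038]);f=np.array([629.,-18])
for a,b in[((225,187),(259,376)),((401,182.5),(339,248)),((577,178),(409,137))]:
    X,e=tri(T,ft(a),S,fs(b)); print("hole",X.round(1),round(e,1),"dist to face",((X[:2]-f)@n).round(1))
for v in [(123,138),(371,131.5),(620,125)]: print("rail hole",onz(T,*ft(v),95).round(1))
o=pickle.load(open("top0.pkl","rb"))["img"]
d=cv2.absdiff(T["img"],o).max(2)
print("brown diff",d[208:262,153:190].max(),"dark corner",d[216:254,390:409].max())
```

```text
hole [604.1  76.4 122.4] 0.3 dist to face -21.3
hole [608.2 -33.7 122.8] 0.7 dist to face -21.3
hole [ 612.5 -144.1  122.8] 0.8 dist to face -21.3
rail hole [638.9 143.5  95. ]
rail hole [644.7 -15.4  95. ]
rail hole [ 651.  -175.2   95. ]
brown diff 16 dark corner 207
```

All three holes measure the same distance from the face (-21.3 mm, against -20 with 2 mm calibration), so the batten is parallel and flush. The arm is clear, so I'm handing in.

```bash
python3 jog.py '[{"z":-20}, {"z":-20}, {}]' | tail -4; python3 -c "
from workcell import ctrl
print(ctrl.close_job())"
```

```text
orientation: [3.138, 0.06, 0.007]
ft_force: [0.4, -0.7, -0.3]
width: 87.6
grasp_force: 0.0
the job is handed in; nothing more can be done
None
```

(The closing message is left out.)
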